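# Slide a food pack through to the pick-up mat

## Task

Push the orange-lidded food pack along the counter, through the narrow gap between the scale and the carton of tins, until it rests in the middle of the blue pick-up mat (within 3 cm), lying roughly square with it. Only push it with the fingers: never lift or tip it, and leave the other goods where they are.

Things in the scene. Friction and masses are not known exactly. Their poses are not given: they have to be found in the camera images.
- pack: sealed food pack, black tray with an orange lid, loose on the counter: 74 mm along its x, 112 mm along its y (long side), 32 mm tall, about 0.2 to 0.4 kg. Origin at the centre of its underside, z up. It starts on the gap's +y side, out of line with the gap and turned by up to 0.35 rad.
- gap (a point): middle of the straight passage, at counter level, between the fixed white scale (its +x side) and the fixed cardboard carton of tins (its -x side). It runs along this frame's y axis and is 86 mm wide (x -43 to +43 mm), so the pack fits only with its long side along y, with 6 mm to spare each side. The pack goes through from +y to -y.
- scale_top (a point): centre of the scale's steel platform top, 50 mm above the counter; axes as the gap's. The platform is 200 mm along x and 160 mm along y, solid down to the counter; at its +x end stands the scale's display, 130 mm high, 45 mm along x, 150 mm along y.
- tins_top (a point): centre of the top of the shallow carton of steel-lidded tins, 45 mm above the counter; axes as the gap's. The carton is 160 mm along x and 130 mm along y.
- mat: blue pick-up mat with a white border line, flat (1 mm, flush, nothing to climb), 140 mm along x by 180 mm along y, on the gap's -y side and parallel to the passage, at most 10 mm to one side of its line. Origin at its centre.
- jar: bystander, to be left where it is: glass jar with a red lid, 68 across, 78 tall (mm). Origin at the centre of its underside.
- tin: bystander, to be left where it is: green tin, 74 across, 50 tall (mm). Origin at the centre of its underside.
- dish: bystander, to be left where it is: clear change dish, 110 across, 20 tall (mm). Origin at the centre of its underside.
- mug: bystander, to be left where it is: blue mug, about 76 across, 85 tall (mm). Origin at the centre of its underside.
- calculator: bystander, to be left where it is: grey calculator, 140 x 85 x 16 (mm). Origin at the centre of its underside.
- foodbox: bystander, to be left where it is: white food box with a green top, 90 x 130 x 35 (mm). Origin at the centre of its underside.
Not all that is in view belongs to the job. There is more than one size of the pack; the one meant has the size given above.

How it is judged:
By the outcome, as a careful person would: the job done as asked, in the order asked, and still so for the second after the job is handed in, with the robot touching nothing.
It also fails if it takes over 61 s, if anything falls off the work surface, if the arm or the gripper's body presses on something with over 40 N, if the wrist force passes 120 N, or if a joint passes its speed limit or range.

## Robot

A 6-joint arm with a two-finger parallel gripper is mounted at the origin on the work surface. World frame = base frame: x ahead of the robot, y to its left, z up, the work surface at z = 0. Lengths are in mm, angles in rad, forces in N, time in s.
With the tool pointing down it reaches from about 350 to 850 mm from the base axis. Payload 8.1 kg.
Tool frame: the origin (TCP) lies between the finger pads; the fingertips stand 8 mm ahead of it and the grasp point (between the pads) lies 11 mm behind it (ctrl.nose_length is the distance from the TCP to the fingertips, in mm); z points along the fingers, y is the line along which they close (so a half turn about z gives the same grasp; the last joint's range is limited). The gripper opens to 93 mm and grips with 3 to 60 N. Pads are 15 mm wide; open, the fingers measure 128 mm over their backs; the gripper's body (75 mm by 188 mm) begins 65 mm behind the grasp point.
Start: joints at [-1.247, 0.13, 1.488, -0, 1.523, -0.085], TCP at [238.525, -550.555, 226.635] pointing down, gripper open.
Joint ranges: [-2.96, 2.96], [-0.89, 2.26], [0.02, 2.5], [-1.34, 4.48], [0, 2.73], [-2.66, 2.66]. Speed limits (rad/s): [2.39, 2.39, 2.79, 3.14, 3.14, 3.14].

## Interface

Orientations are given as a 3x3 rotation matrix whose columns are the frame's x, y, z axes.
In Python, from rig import ctrl, capture gives the robot as it stands.
- The arm moves only by the shell command python3 -m pendant 'ROWS' [FORCE]. ROWS is JSON, a list of rows, each an object of numbers: "x", "y", "z": the shift along the tool's x, y, z in mm; "roll": the turn about the tool's z in rad; "claw": the closure, from 0 (fully open) to 1 (shut). A call has exactly 8 rows; each row is the pose to reach, as a shift and turn from the pose commanded when the call began, along the tool's axes at that moment; what a row does not reach only later rows make up. A row lasts 1/10 s, in which the tool goes at most 50 mm and 8.59 degrees, less where a joint would pass 70% of its speed; a pose out of reach is approached as far as the arm can. A call with a gripper value outside its range is refused whole. The fingers move at their own pace and stop on an object; FORCE is the grip in N (left out, the last holds). Time passes only in rows, so rows that repeat a pose let the fingers close, or fill a call up. It gives the time, the measured TCP pose, the force, the opening and the grip force at its end, in the units of the state.
- ctrl.get_state(): the state, without advancing time (a new reading comes with each control period).
- capture(name): name is "scene" or "top" or "wrist"; returns a dict with "img" (480x640x3 uint8, blue, green, red), "K" (3x3 intrinsics, pixels), "xyz" and "orientation" of the camera in the world. Camera axes: x right, y down, z forward; pixel columns grow to the right and rows downward; lengths in mm; the calibration is good to about 2 mm. A picture is of the moment at which its call begins. There is no depth.
- ctrl.job_done(): hands the job in; it is judged then, once.
The state is a dict: "clock": time; "joint_pos": joint angles; "qvel": joint speeds; "joint_efforts": joint torques, N m; "tool_pos": TCP position; "ee_rot": TCP orientation; "force": force on the tool from outside, world axes, zero at the start; "moment": the same for the moment, N m; "finger_gap": finger opening in mm; "gripper_force": force on a finger pad.
Only numpy, scipy, OpenCV 4.12 (cv2) and the standard library are available. Lean on these libraries where they do the work, as an engineer would, in place of code of your own. Each camera call takes 0.05 s, during which the arm holds its last target. There are 200 camera calls.

## Working session

There is one attempt and no reset: what is moved stays moved. The work goes in short steps, Python scripts to look and compute and a shell command to move; the robot and the scene stay as the last step left them, time stands still between calls to the robot, and variables do not carry over. Pictures are saved under pics/ and viewed, at most 11 in all, crops included, and the job is handed in when it is done.

```bash
mkdir -p pics; ls; python3 - <<'E'
from rig import ctrl,capture
import cv2,pickle
d={n:capture(n) for n in("top","scene")}
pickle.dump(d,open('caps.pkl','wb'))
for n in d:
    cv2.imwrite(f'pics/{n}1.png',d[n]['img']);print(n,d[n]['K'],d[n]['xyz'],d[n]['orientation'])
s=ctrl.get_state();print(s)
E
```

```text
pics
top [[499.65683004   0.         322.84384593]
 [  0.         499.65683004 249.75970956]
 [  0.           0.           1.        ]] [ 451.648618     -5.06299141 1450.03192221] [[ 0.02117261 -0.99903979  0.03835657]
 [-0.99958429 -0.020402    0.02037177]
 [-0.01956966 -0.03877195 -0.99905644]]
scene [[450.32148111   0.         322.90344729]
 [  0.         450.32148111 236.26990051]
 [  0.           0.           1.        ]] [1296.55297269  852.74735314  814.9259279 ] [[-0.75114805  0.34234947 -0.5644231 ]
 [ 0.6597131   0.41982105 -0.62332087]
 [ 0.02356313 -0.84056358 -0.5412002 ]]
{'clock': 0.1, 'joint_pos': array([-1.24739070e+00,  1.31107828e-01,  1.48914998e+00, -3.59197366e-05,
        1.52299842e+00, -8.54079168e-02]), 'qvel': array([ 0.00053864, -0.00148558, -0.0036754 ,  0.00062748, -0.00029102,
       -0.00026475]), 'joint_efforts': array([ 1.52084809e-03, -5.61340821e+01, -4.93095052e+01,  7.70611363e-02,
        2.91983318e-02, -5.56491318e-05]), 'tool_pos': array([ 238.35879243, -550.08366049,  225.69028457]), 'ee_rot': array([[ 9.17592444e-01,  3.97522063e-01, -5.62698487e-04],
       [ 3.97522447e-01, -9.17591114e-01,  1.56593033e-03],
       [ 1.06164724e-04, -1.66057112e-03, -9.99998616e-01]]), 'force': array([ 0.01995194, -0.11634939, -0.29440849]), 'moment': array([-0.0220171 , -0.00262313, -0.0187069 ]), 'gripper_force': 0.0, 'finger_gap': 93.38189451527897}
```

View pics/top1.png

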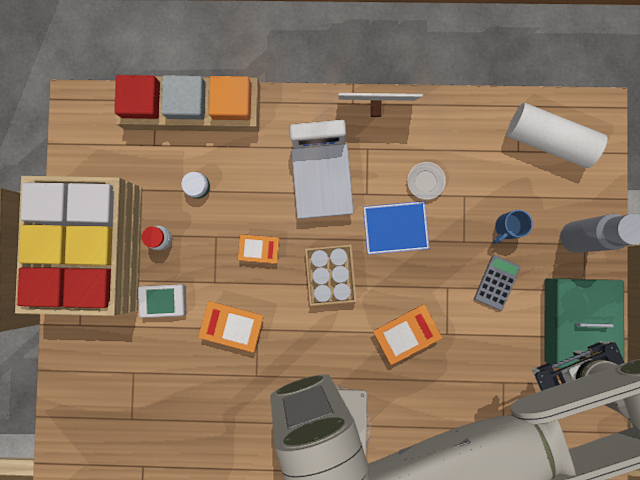

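View pics/scene1.png

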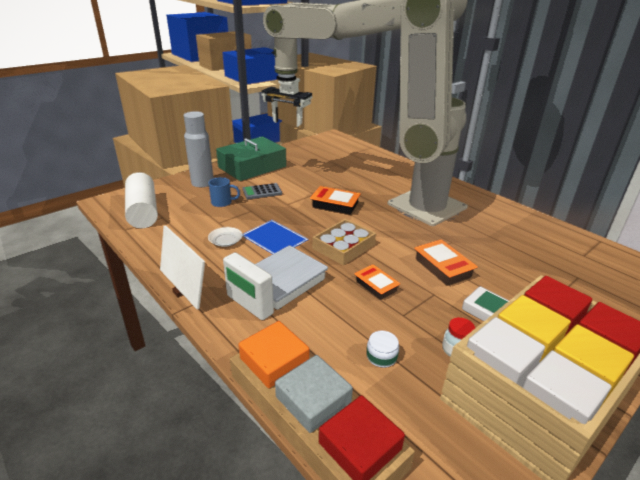

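```bash
python3 - <<'E'
import cv2,pickle
d=pickle.load(open('caps.pkl','rb'))['top']['img']
c=cv2.resize(d[170:320,230:440],None,fx=3.8,fy=3.8,interpolation=cv2.INTER_CUBIC);cv2.imwrite('pics/crop1.png',c);print(c.shape)
E
```

```text
(570, 798, 3)
```

View pics/crop1.png

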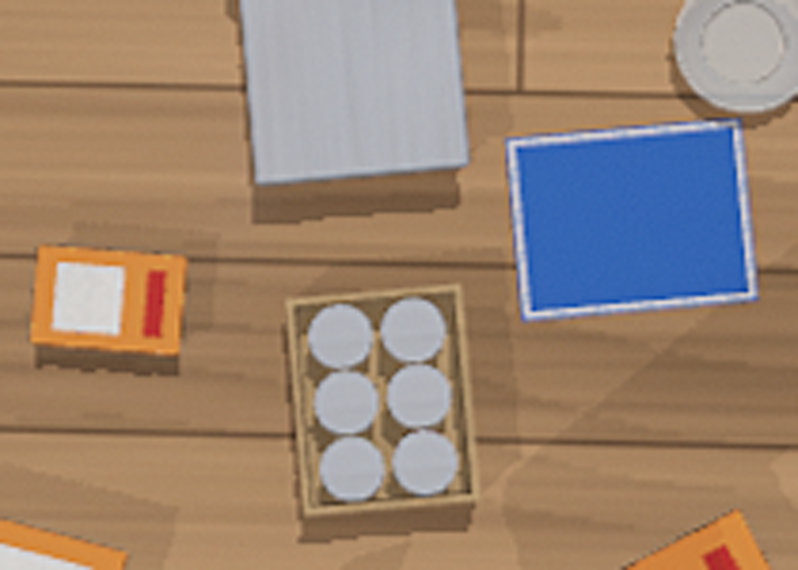

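The crop shows three orange packs at full-image (258,249), (232,327) and (407,334). The first is about 39×25 px, which is 112×74 mm. The other two are clearly larger, so the first is the one meant. Crop corners: pack lid (38,246),(187,256),(179,354),(31,343); mat (507,139),(739,121),(757,299),(524,320); scale near edge (257,184)-(468,163); carton top (288,300),(461,286),(477,498),(305,515).

```bash
cat > h.py <<'E'
import numpy as np
def ray(c,uv,z):
    uv=np.atleast_2d(np.asarray(uv,float))
    r=(np.asarray(c['orientation'])@np.linalg.inv(c['K'])@np.c_[uv,np.ones(len(uv))].T).T
    o=np.asarray(c['xyz']);return (o+r*((z-o[2])/r[:,2])[:,None])[:,:2]
def proj(c,P):
    p=(np.asarray(P,float)-np.asarray(c['xyz']))@np.asarray(c['orientation']);q=p@np.asarray(c['K']).T
    return q[:,:2]/q[:,2:]
E
python3 - <<'E'
import pickle,numpy as np
from h import *
c=pickle.load(open('caps.pkl','rb'))['top']
f=lambda p,z:ray(c,np.array(p)/3.8+[230,170],z)
for n,p,z in[('pack',[(38,246),(187,256),(179,354),(31,343)],32),('mat',[(507,139),(739,121),(757,299),(524,320)],1),('scale',[(257,184),(468,163),(455,0),(243,17)],50),('carton',[(288,300),(461,286),(477,498),(305,515)],45)]:
    q=f(p,z);e=np.roll(q,-1,0)-q
    a=[np.arctan2(*(-s*e[i][::1])) if 0 else np.arctan2(e[i][0],-e[i][1])for i,s in((0,1),)]
    print(n,q.round(),'mid',q.mean(0).round(1),'len',np.linalg.norm(e,axis=1).round(),'ang edge0',np.round(a,3), 'edge1 dir',np.round(np.arctan2(e[1][1],-e[1][0]),3), 'edge2', np.round(np.arctan2(-e[2][0],e[2][1]),3))
E
```

```text
pack [[544. 261.]
 [539. 149.]
 [465. 153.]
 [471. 264.]] mid [504.9 206.9] len [112.  74. 111.  73.] ang edge0 [-0.047] edge1 dir 0.057 edge2 -0.053
mat [[ 635.  -91.]
 [ 652. -267.]
 [ 517. -283.]
 [ 497. -106.]] mid [ 575.4 -186.9] len [177. 137. 178. 139.] ang edge0 [0.097] edge1 dir -0.113 edge2 0.111
scale [[592.  96.]
 [611. -59.]
 [732. -48.]
 [716. 110.]] mid [662.8  24.7] len [157. 122. 158. 125.] ang edge0 [0.119] edge1 dir 3.044 edge2 0.098
carton [[507.  72.]
 [520. -56.]
 [364. -71.]
 [348.  56.]] mid [434.7   0. ] len [129. 157. 127. 159.] ang edge0 [0.101] edge1 dir -0.094 edge2 0.121
```

```bash
python3 -m pendant '[{"x":42,"y":-30,"roll":0.05},{"x":84,"y":-60,"roll":0.1},{"x":126,"y":-90,"roll":0.15},{"x":168,"y":-120,"roll":0.2},{"x":210,"y":-150,"roll":0.25,"claw":0.35},{"x":250,"y":-178,"roll":0.3,"claw":0.35},{"x":290,"y":-207,"roll":0.3,"claw":0.35},{"x":330,"y":-236,"roll":0.3,"claw":0.35}]' 10
python3 - <<'E'
from rig import ctrl
import numpy as np
s=ctrl.get_state();R=s['ee_rot'];print(s['tool_pos'],np.arctan2(R[1,0],R[0,0]),s['finger_gap'],np.diff([0,0]))
d=np.array([424,198,130])-s['tool_pos'];print('to 424,198,z130 in tool',R.T@d)
E
```

```text
[ 238.35879243 -550.08366049  225.69028457] 0.4088152058041024 93.38189451527897 [0]
to 424,198,z130 in tool [ 467.71285753 -612.47954298   96.75713897]invalid input
```

```bash
python3 -m pendant '[{"x":42,"y":-30,"z":0,"roll":0.05,"claw":0},{"x":84,"y":-60,"z":0,"roll":0.1,"claw":0},{"x":126,"y":-90,"z":0,"roll":0.15,"claw":0},{"x":168,"y":-120,"z":0,"roll":0.2,"claw":0},{"x":210,"y":-150,"z":0,"roll":0.25,"claw":0.35},{"x":250,"y":-178,"z":0,"roll":0.3,"claw":0.35},{"x":290,"y":-207,"z":0,"roll":0.3,"claw":0.35},{"x":330,"y":-236,"z":0,"roll":0.3,"claw":0.35}]' 10
cat > st.py <<'E'
from rig import ctrl
import numpy as np,sys
s=ctrl.get_state();R=s['ee_rot'];p=s['tool_pos'];a=.108
g=np.array([p[0]*np.cos(a)+p[1]*np.sin(a),-p[0]*np.sin(a)+p[1]*np.cos(a)])
print('t',round(s['clock'],2),'pos',p.round(1),'gap axes',g.round(1),'yaw',round(np.arctan2(R[1,0],R[0,0]),3),'gap',round(s['finger_gap'],1),'F',s['force'].round(1),'q',s['joint_pos'].round(2))
if len(sys.argv)>3:
    gx,gy,z=map(float,sys.argv[1:4]);t=np.array([gx*np.cos(a)-gy*np.sin(a),gx*np.sin(a)+gy*np.cos(a),z])
    print('tool delta',(R.T@(t-p)).round(1))
E
python3 st.py 443 151 130
```

```text
clock: 0.9
tool_pos: [445.1, -205.7, 226.4]
ee_rot: [[0.994, 0.108, -0.0], [0.108, -0.994, 0.0], [-0.0, -0.0, -1.0]]
force: [0.9, -0.8, 0.2]
finger_gap: 65.5
gripper_force: 0.0
t 0.9 pos [ 445.1 -205.7  226.4] gap axes [ 420.3 -252.5] yaw 0.108 gap 65.5 F [ 0.9 -0.8  0.2] q [-0.54 -0.17  1.79  0.    1.53  0.92]
tool delta [  22.9 -403.5   96.4]
```

```bash
python3 -m pendant '[{"x":5,"y":-48,"z":0,"roll":0,"claw":0.35},{"x":10,"y":-96,"z":0,"roll":0,"claw":0.35},{"x":15,"y":-144,"z":0,"roll":0,"claw":0.35},{"x":20,"y":-192,"z":0,"roll":0,"claw":0.35},{"x":23,"y":-240,"z":0,"roll":0,"claw":0.35},{"x":23,"y":-288,"z":0,"roll":0,"claw":0.35},{"x":23,"y":-336,"z":0,"roll":0,"claw":0.35},{"x":23,"y":-384,"z":0,"roll":0,"claw":0.35}]'
python3 -m pendant '[{"x":0,"y":-20,"z":40,"roll":0,"claw":0.35},{"x":0,"y":-20,"z":80,"roll":0,"claw":0.35},{"x":0,"y":-20,"z":120,"roll":0,"claw":0.35},{"x":0,"y":-20,"z":160,"roll":0,"claw":0.35},{"x":0,"y":-20,"z":180,"roll":0,"claw":0.35},{"x":0,"y":-20,"z":195,"roll":0,"claw":0.35},{"x":0,"y":-20,"z":205,"roll":0,"claw":0.35},{"x":0,"y":-20,"z":205,"roll":0,"claw":0.35}]'
python3 st.py 508 151 15
python3 - <<'E'
from rig import capture
import cv2,pickle
d={n:capture(n) for n in("top","wrist")};pickle.dump(d,open('caps2.pkl','wb'))
a=d['top']['img'][120:300,200:440];a=cv2.resize(a,(640,480));b=d['wrist']['img']
cv2.imwrite('pics/c2.png',cv2.resize(cv2.hconcat([a,b]),(800,300)))
E
```

```text
clock: 1.7
tool_pos: [424.9, 178.4, 226.4]
ee_rot: [[0.994, 0.109, -0.0], [0.109, -0.994, -0.0], [-0.0, 0.0, -1.0]]
force: [0.9, -0.4, -0.2]
finger_gap: 60.8
gripper_force: 0.0
clock: 2.5
tool_pos: [422.3, 195.9, 20.1]
ee_rot: [[0.994, 0.109, -0.003], [0.109, -0.994, -0.001], [-0.003, 0.001, -1.0]]
force: [-0.5, -0.1, 0.6]
finger_gap: 60.3
gripper_force: 0.0
t 2.5 pos [422.3 195.9  20.1] gap axes [440.9 149.3] yaw 0.109 gap 60.3 F [-0.5 -0.1  0.6] q [ 0.32 -0.02  2.04  0.    1.12  1.79]
tool delta [67.1 -1.7  4.9]
```

View pics/c2.png

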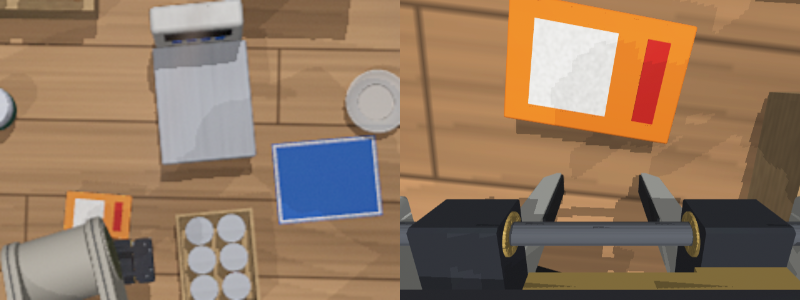

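The wrist view shows the pack ahead of the fingers, with its front end nearer. Now the sideways push that squares it.

```bash
python3 -m pendant '[{"x":8,"y":0,"z":4,"roll":0,"claw":0.35},{"x":16,"y":0,"z":4,"roll":0,"claw":0.35},{"x":24,"y":0,"z":4,"roll":0,"claw":0.35},{"x":30,"y":0,"z":4,"roll":0,"claw":0.35},{"x":36,"y":0,"z":4,"roll":0,"claw":0.35},{"x":42,"y":0,"z":4,"roll":0,"claw":0.35},{"x":48,"y":0,"z":4,"roll":0,"claw":0.35},{"x":54,"y":0,"z":4,"roll":0,"claw":0.35}]' | head -2
python3 -m pendant '[{"x":1,"y":0,"z":0,"roll":0,"claw":0.35},{"x":2,"y":0,"z":0,"roll":0,"claw":0.35},{"x":3,"y":0,"z":0,"roll":0,"claw":0.35},{"x":4,"y":0,"z":0,"roll":0,"claw":0.35},{"x":5,"y":0,"z":0,"roll":0,"claw":0.35},{"x":5,"y":0,"z":0,"roll":0,"claw":0.35},{"x":5,"y":0,"z":0,"roll":0,"claw":0.35},{"x":5,"y":0,"z":0,"roll":0,"claw":0.35}]' | head -2
python3 st.py
cat > look.py <<'E'
import sys,cv2,numpy as np,pickle
from rig import capture
from h import *
n=sys.argv[1];c=capture(n);im=c['img']
hsv=cv2.cvtColor(im,cv2.COLOR_BGR2HSV)
m=cv2.inRange(hsv,(8,190,120),(18,255,255))
k=cv2.connectedComponentsWithStats(cv2.morphologyEx(m,cv2.MORPH_CLOSE,np.ones((9,9))))
best=None
for i in range(1,k[0]):
    if k[2][i,4]<300: continue
    pts=cv2.findContours((k[1]==i).astype(np.uint8),0,1)[0][0][:,0]
    w=ray(c,pts,32).astype(np.float32);r=cv2.minAreaRect(w)
    a=.108;R=np.array([[np.cos(a),np.sin(a)],[-np.sin(a),np.cos(a)]])
    print('px',k[3][i].round(),'world',np.round(r[0]),'gap axes',(R@r[0]).round(1),'size',np.round(r[1]),'ang rel',round(np.radians(r[2])-a,3),round(np.radians(r[2]-90)-a,3))
if len(sys.argv)>2: cv2.imwrite(sys.argv[2],im)
E
python3 look.py wrist pics/w3.png; python3 look.py top
```

```text
clock: 3.4
tool_pos: [477.6, 202.3, 17.5]
clock: 4.2
tool_pos: [482.4, 202.8, 17.7]
t 4.2 pos [482.4 202.8  17.7] gap axes [501.4 149.6] yaw 0.109 gap 60.6 F [-0.3 -0.5  0.4] q [ 0.3   0.13  1.89 -0.    1.12  1.76]
px [308. 200.] world [528. 216.] gap axes [548.  157.8] size [ 73. 110.] ang rel -0.0 -1.571
```

View pics/w3.png

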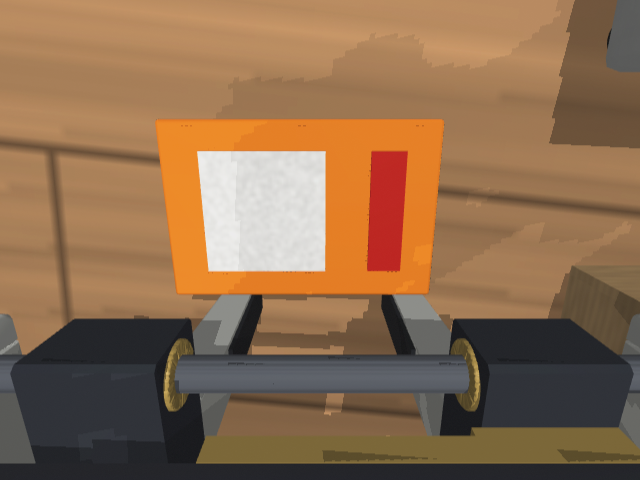

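The pack now sits flush and square in the wrist view, its lid spanning (157,120) to (443,293). I'll push it 7 mm more, then back off and rise to see pack and gap together.

```bash
python3 -m pendant '[{"x":2,"y":0,"z":0,"roll":0,"claw":0.35},{"x":4,"y":0,"z":0,"roll":0,"claw":0.35},{"x":6,"y":0,"z":0,"roll":0,"claw":0.35},{"x":7,"y":0,"z":0,"roll":0,"claw":0.35},{"x":7,"y":0,"z":0,"roll":0,"claw":0.35},{"x":2,"y":0,"z":0,"roll":0,"claw":0.35},{"x":-15,"y":0,"z":0,"roll":0,"claw":0.35},{"x":-35,"y":0,"z":0,"roll":0,"claw":0.35}]' | head -2
python3 -m pendant '[{"x":0,"y":0,"z":-40,"roll":0,"claw":0.35},{"x":0,"y":10,"z":-90,"roll":0,"claw":0.35},{"x":0,"y":30,"z":-140,"roll":0,"claw":0.35},{"x":0,"y":50,"z":-190,"roll":0,"claw":0.35},{"x":0,"y":60,"z":-230,"roll":0,"claw":0.6},{"x":0,"y":70,"z":-250,"roll":0,"claw":0.6},{"x":0,"y":70,"z":-250,"roll":0,"claw":0.6},{"x":0,"y":70,"z":-250,"roll":0,"claw":0.6}]' | head -2
python3 st.py; python3 look.py wrist pics/w4.png; python3 - <<'E'
from rig import capture
import pickle;pickle.dump(capture('wrist'),open('w4.pkl','wb'))
E
```

```text
clock: 5.1
tool_pos: [447.4, 199.0, 17.8]
clock: 5.9
tool_pos: [455.0, 129.4, 267.4]
t 5.9 pos [455.  129.4 267.4] gap axes [466.3  79.6] yaw 0.108 gap 38.1 F [-0.4 -0.3 -0.5] q [ 0.17 -0.23  1.77  0.    1.61  1.63]
px [250. 120.] world [535. 216.] gap axes [554.8 157.2] size [ 72. 111.] ang rel -0.001 -1.572
px [165. 300.] world [325. 297.] gap axes [355.4 260.1] size [ 67. 155.] ang rel 0.065 -1.506
px [596. 342.] world [ 313. -229.] gap axes [ 286.  -261.5] size [37. 91.] ang rel 0.388 -1.182
px [589. 406.] world [ 226. -247.] gap axes [ 198.1 -270. ] size [21. 64.] ang rel 0.415 -1.155
```

View pics/w4.png

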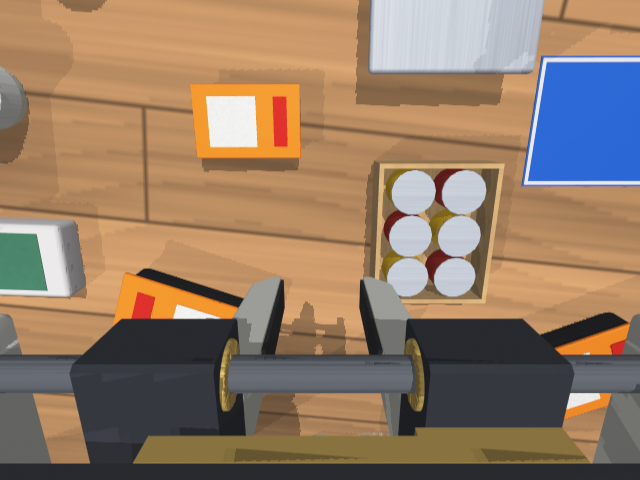

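Wrist view: scale front edge at (370,72)-(533,74), carton back edge at (379,163)-(504,165), mat left corners at (541,57) and (523,184), pack square at (250,120).

```bash
python3 - <<'E'
import pickle,numpy as np
from h import *
c=pickle.load(open('w4.pkl','rb'));a=.108;R=np.array([[np.cos(a),np.sin(a)],[-np.sin(a),np.cos(a)]])
for n,p,z in(('scale',[(370,72),(533,74)],50),('carton',[(379,163),(504,165)],45),('mat',[(541,57),(523,184)],1)): print(n,(ray(c,p,z)@R.T).round(1))
E
python3 st.py 555 240 140
```

```text
scale [[ 598.1   33.1]
 [ 596.3 -122.7]]
carton [[ 512.3   19.9]
 [ 510.2 -109.8]]
mat [[ 619.8 -155. ]
 [ 484.3 -157.2]]
t 6.0 pos [454.1 129.6 265.6] gap axes [465.4  79.9] yaw 0.109 gap 37.1 F [ 0.2  0.9 -0.7] q [ 0.17 -0.23  1.77  0.    1.61  1.63]
tool delta [  90.1 -160.   125.3]
```

```bash
python3 -m pendant '[{"x":12,"y":-20,"z":0,"roll":-0.13,"claw":0.6},{"x":24,"y":-40,"z":0,"roll":-0.26,"claw":0.6},{"x":36,"y":-60,"z":0,"roll":-0.39,"claw":0.6},{"x":48,"y":-80,"z":0,"roll":-0.52,"claw":0.6},{"x":60,"y":-100,"z":0,"roll":-0.65,"claw":0.6},{"x":72,"y":-120,"z":0,"roll":-0.78,"claw":0.6},{"x":84,"y":-140,"z":0,"roll":-0.91,"claw":0.6},{"x":89,"y":-163,"z":0,"roll":-1.04,"claw":0.6}]' | head -2
python3 -m pendant '[{"x":0,"y":0,"z":10,"roll":-0.13,"claw":0.6},{"x":0,"y":0,"z":25,"roll":-0.26,"claw":0.6},{"x":0,"y":0,"z":50,"roll":-0.39,"claw":0.6},{"x":0,"y":0,"z":80,"roll":-0.53,"claw":0.6},{"x":0,"y":0,"z":110,"roll":-0.53,"claw":0.6},{"x":0,"y":0,"z":140,"roll":-0.53,"claw":0.6},{"x":0,"y":0,"z":150,"roll":-0.53,"claw":0.6},{"x":0,"y":0,"z":150,"roll":-0.53,"claw":0.6}]' | head -2
python3 st.py 554 240 15
```

```text
clock: 6.8
tool_pos: [525.3, 301.9, 264.7]
clock: 7.6
tool_pos: [523.3, 300.5, 114.1]
t 7.6 pos [523.3 300.5 114.1] gap axes [552.7 242.3] yaw 1.679 gap 36.9 F [-0.2 -0.2  0.5] q [0.44 0.22 1.59 0.   1.33 0.33]
tool delta [-2.1  1.9 99.1]
```

```bash
python3 -m pendant '[{"x":0,"y":2,"z":30,"roll":0,"claw":0.6},{"x":0,"y":2,"z":60,"roll":0,"claw":0.6},{"x":0,"y":2,"z":85,"roll":0,"claw":0.6},{"x":0,"y":2,"z":97,"roll":0,"claw":0.6},{"x":0,"y":2,"z":97,"roll":0,"claw":0.6},{"x":-6,"y":2,"z":97,"roll":0,"claw":0.6},{"x":-12,"y":2,"z":97,"roll":0,"claw":0.6},{"x":-18,"y":2,"z":97,"roll":0,"claw":0.6}]' | head -4
python3 -m pendant '[{"x":-6,"y":0,"z":0,"roll":0,"claw":0.6},{"x":-12,"y":0,"z":0,"roll":0,"claw":0.6},{"x":-18,"y":0,"z":0,"roll":0,"claw":0.6},{"x":-24,"y":0,"z":0,"roll":0,"claw":0.6},{"x":-30,"y":0,"z":0,"roll":0,"claw":0.6},{"x":-36,"y":0,"z":0,"roll":0,"claw":0.6},{"x":-42,"y":0,"z":0,"roll":0,"claw":0.6},{"x":-45,"y":0,"z":0,"roll":0,"claw":0.6}]' | head -4
python3 st.py 554 130 17; python3 look.py top pics/t5.png;python3 look.py scene pics/s5.png
```

```text
clock: 8.4
tool_pos: [531.1, 283.3, 22.5]
ee_rot: [[-0.108, 0.994, 0.003], [0.994, 0.108, 0.001], [0.001, 0.003, -1.0]]
force: [0.4, 0.5, 0.5]
clock: 9.2
tool_pos: [534.6, 238.0, 20.5]
ee_rot: [[-0.107, 0.994, -0.0], [0.994, 0.107, -0.0], [-0.0, -0.0, -1.0]]
force: [-0.2, 2.1, 0.8]
t 9.2 pos [534.6 238.   20.5] gap axes [557.2 179. ] yaw 1.678 gap 37.1 F [-0.2  2.1  0.8] q [ 0.33  0.28  1.71 -0.    1.15  0.22]
tool delta [-49.   -3.2   3.5]
px [332. 197.] world [ 260. -230.] gap axes [ 233.9 -256.3] size [114. 165.] ang rel 0.398 -1.173
px [273. 352.] world [888. 246.] gap axes [909.8 148.6] size [138. 150.] ang rel -0.104 -1.675
```

View pics/t5.png

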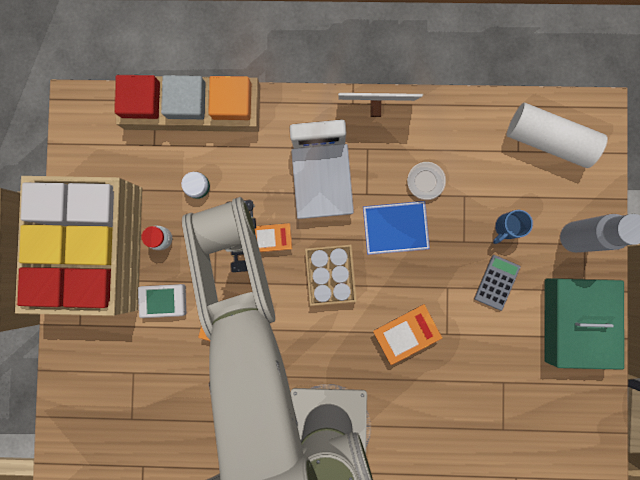

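```bash
python3 - <<'E'
import cv2
d=cv2.imread('pics/t5.png')[200:275,240:340]
cv2.imwrite('pics/c5.png',cv2.resize(d,None,fx=8,fy=8,interpolation=cv2.INTER_CUBIC))
E
```

```text
(no output)
```

View pics/c5.png

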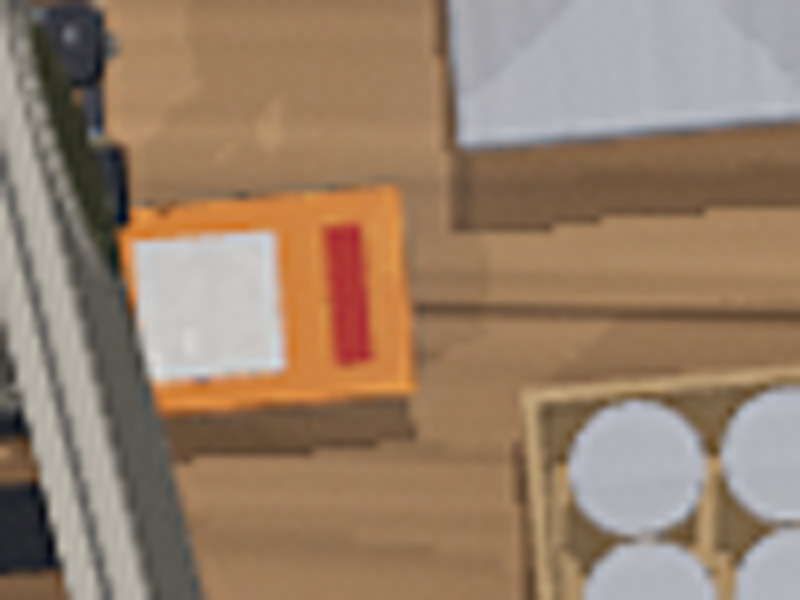

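Crop: lid front corners (402,186) and (413,392); scale corner (460,150), carton corner (527,392). The pack looks square.

```bash
python3 - <<'E'
import pickle,numpy as np
from h import *
c=pickle.load(open('caps.pkl','rb'))['top'];a=.108;R=np.array([[np.cos(a),np.sin(a)],[-np.sin(a),np.cos(a)]])
for n,p,z in(('pack front',[(402,186),(413,392),(160,208),(160,411)],32),('scale',[(460,150)],50),('carton',[(527,392)],45)): print(n,(ray(c,np.array(p)/8+[240,200],z)@R.T).round(1))
E
```

```text
pack front [[589.2  55.2]
 [515.6  57.4]
 [589.  141.9]
 [516.8 147.8]]
scale [[598.2  32.4]]
carton [[511.5  16.4]]
```

```bash
python3 -m pendant '[{"x":8,"y":0,"z":3,"roll":0,"claw":0.6},{"x":10,"y":-2,"z":3,"roll":0,"claw":0.6},{"x":6,"y":-2,"z":3,"roll":0,"claw":0.6},{"x":0,"y":-2,"z":3,"roll":0,"claw":0.6},{"x":-6,"y":-1.5,"z":3,"roll":0,"claw":0.6},{"x":-12,"y":-1,"z":3,"roll":0,"claw":0.6},{"x":-18,"y":-0.5,"z":3,"roll":0,"claw":0.6},{"x":-24,"y":0,"z":3,"roll":0,"claw":0.6}]' | sed -n '2p;4p'
python3 -m pendant '[{"x":-6,"y":0,"z":0,"roll":0,"claw":0.6},{"x":-12,"y":0,"z":0,"roll":0,"claw":0.6},{"x":-18,"y":0,"z":0,"roll":0,"claw":0.6},{"x":-24,"y":0,"z":0,"roll":0,"claw":0.6},{"x":-30,"y":0,"z":0,"roll":0,"claw":0.6},{"x":-36,"y":0,"z":0,"roll":0,"claw":0.6},{"x":-42,"y":0,"z":0,"roll":0,"claw":0.6},{"x":-48,"y":0,"z":0,"roll":0,"claw":0.6}]' | sed -n '2p;4p'
python3 st.py 554 60 17
python3 - <<'E'
from rig import capture
import cv2
d=capture('top')['img'][195:270,240:340]
cv2.imwrite('pics/c6.png',cv2.resize(d,None,fx=8,fy=8,interpolation=cv2.INTER_CUBIC))
E
```

```text
tool_pos: [537.4, 214.1, 17.7]
force: [0.1, 0.7, -0.7]
tool_pos: [542.5, 166.6, 17.7]
force: [-0.4, 1.0, -0.5]
t 10.9 pos [542.5 166.6  17.7] gap axes [557.3 107.2] yaw 1.679 gap 37.4 F [-0.4  1.  -0.5] q [0.21 0.24 1.76 0.   1.14 0.1 ]
tool delta [-47.2  -3.3   0.7]
```

View pics/c6.png

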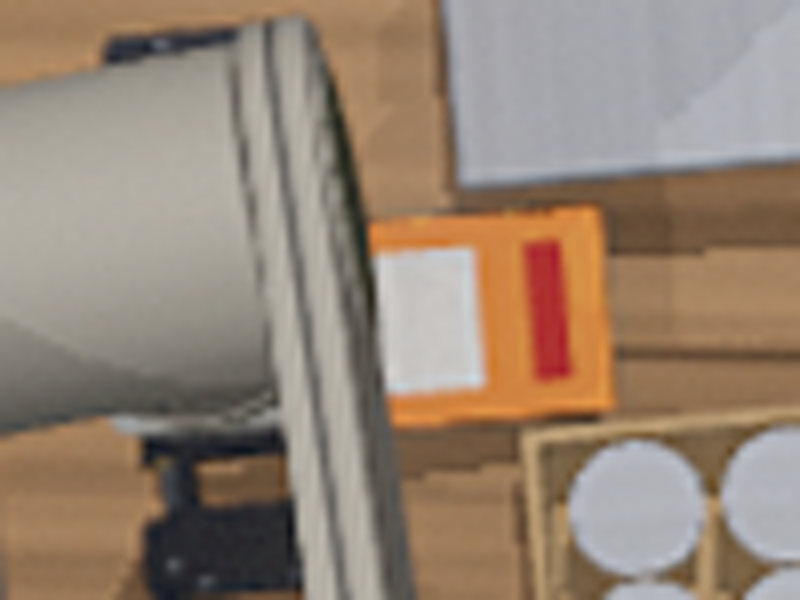

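Crop: the pack has entered the passage square, front corners (601,206) and (613,410).

```bash
python3 - <<'E'
import pickle,numpy as np
from h import *
c=pickle.load(open('caps.pkl','rb'))['top'];a=.108;R=np.array([[np.cos(a),np.sin(a)],[-np.sin(a),np.cos(a)]])
for n,p,z in(('pack front',[(601,206),(613,410),(380,223),(400,427)],32),): print(n,(ray(c,np.array(p)/8+[240,195],z)@R.T).round(1))
E
python3 -m pendant '[{"x":-6,"y":-0.5,"z":0,"roll":0,"claw":0.6},{"x":-12,"y":-1,"z":0,"roll":0,"claw":0.6},{"x":-18,"y":-1,"z":0,"roll":0,"claw":0.6},{"x":-24,"y":-1,"z":0,"roll":0,"claw":0.6},{"x":-30,"y":-1,"z":0,"roll":0,"claw":0.6},{"x":-36,"y":-1,"z":0,"roll":0,"claw":0.6},{"x":-42,"y":-1,"z":0,"roll":0,"claw":0.6},{"x":-48,"y":-1,"z":0,"roll":0,"claw":0.6}]' | sed -n '2p;4p'
python3 st.py 554 -180 17
```

```text
pack front [[590.  -16.1]
 [517.2 -14.1]
 [590.9  62.9]
 [517.8  61.9]]
tool_pos: [546.7, 118.8, 17.7]
force: [-0.2, 2.3, 1.4]
t 11.75 pos [546.7 118.8  17.7] gap axes [556.3  59.2] yaw 1.679 gap 37.1 F [-0.2  2.3  1.4] q [0.12 0.22 1.78 0.   1.13 0.01]
tool delta [-239.2   -2.3    0.7]
```

```bash
python3 -m pendant '[{"x":-7,"y":-0.5,"z":0,"roll":0,"claw":0.6},{"x":-14,"y":-1,"z":0,"roll":0,"claw":0.6},{"x":-21,"y":-1,"z":0,"roll":0,"claw":0.6},{"x":-28,"y":-1,"z":0,"roll":0,"claw":0.6},{"x":-35,"y":-1,"z":0,"roll":0,"claw":0.6},{"x":-42,"y":-1,"z":0,"roll":0,"claw":0.6},{"x":-49,"y":-1,"z":0,"roll":0,"claw":0.6},{"x":-56,"y":-1,"z":0,"roll":0,"claw":0.6}]' | sed -n '2p;4p'
python3 -m pendant '[{"x":-7,"y":-0.5,"z":0,"roll":0,"claw":0.6},{"x":-14,"y":-1,"z":0,"roll":0,"claw":0.6},{"x":-21,"y":-1,"z":0,"roll":0,"claw":0.6},{"x":-28,"y":-1,"z":0,"roll":0,"claw":0.6},{"x":-35,"y":-1,"z":0,"roll":0,"claw":0.6},{"x":-42,"y":-1,"z":0,"roll":0,"claw":0.6},{"x":-49,"y":-1,"z":0,"roll":0,"claw":0.6},{"x":-56,"y":-1,"z":0,"roll":0,"claw":0.6}]' | sed -n '2p;4p'
python3 st.py 554 -180 17
python3 - <<'E'
from rig import capture
import cv2
d=capture('top')['img'][180:285,290:430]
cv2.imwrite('pics/c7.png',cv2.resize(d,None,fx=5.7,fy=5.7,interpolation=cv2.INTER_CUBIC))
E
```

```text
tool_pos: [551.7, 62.9, 17.7]
force: [-0.2, 2.8, 1.0]
tool_pos: [556.7, 7.1, 17.6]
force: [-0.1, 3.0, 1.6]
t 13.35 pos [556.7   7.1  17.6] gap axes [554.2 -52.9] yaw 1.679 gap 37.7 F [-0.1  3.   1.6] q [-0.08  0.22  1.79  0.    1.13 -0.19]
tool delta [-127.1   -0.2    0.6]
```

View pics/c7.png

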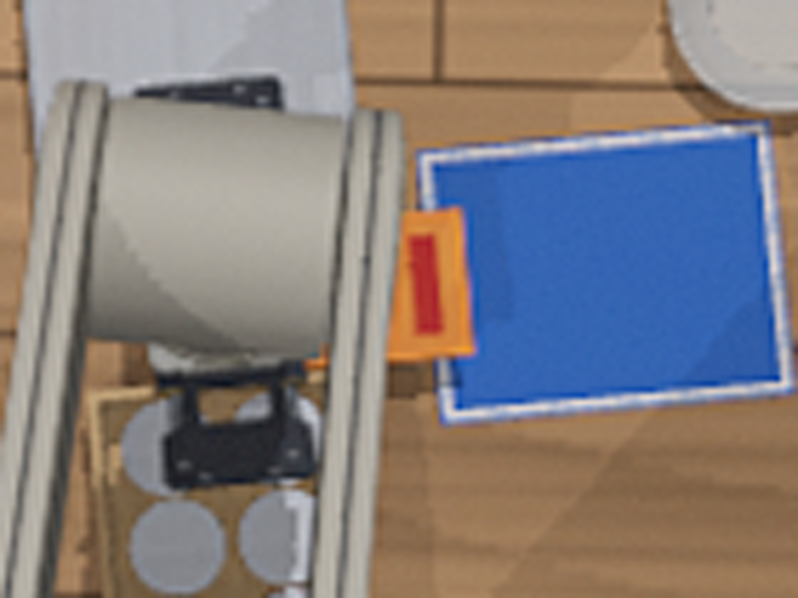

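The pack is coming out square onto the mat, front corners (465,208) and (474,354). It's still well centred, so I'll push the remaining 128 mm and slow down at the end.

```bash
python3 -m pendant '[{"x":-7,"y":-0.5,"z":0,"roll":0,"claw":0.6},{"x":-14,"y":-1,"z":0,"roll":0,"claw":0.6},{"x":-21,"y":-1,"z":0,"roll":0,"claw":0.6},{"x":-28,"y":-1,"z":0,"roll":0,"claw":0.6},{"x":-35,"y":-1,"z":0,"roll":0,"claw":0.6},{"x":-42,"y":-1,"z":0,"roll":0,"claw":0.6},{"x":-49,"y":-1,"z":0,"roll":0,"claw":0.6},{"x":-56,"y":-1,"z":0,"roll":0,"claw":0.6}]' | sed -n '2p;4p'
python3 -m pendant '[{"x":-7,"y":0,"z":0,"roll":0,"claw":0.6},{"x":-14,"y":0,"z":0,"roll":0,"claw":0.6},{"x":-21,"y":0,"z":0,"roll":0,"claw":0.6},{"x":-28,"y":0,"z":0,"roll":0,"claw":0.6},{"x":-35,"y":0,"z":0,"roll":0,"claw":0.6},{"x":-42,"y":0,"z":0,"roll":0,"claw":0.6},{"x":-49,"y":0,"z":0,"roll":0,"claw":0.6},{"x":-54,"y":0,"z":0,"roll":0,"claw":0.6}]' | sed -n '2p;4p'
python3 -m pendant '[{"x":-4,"y":0,"z":0,"roll":0,"claw":0.6},{"x":-8,"y":0,"z":0,"roll":0,"claw":0.6},{"x":-12,"y":0,"z":0,"roll":0,"claw":0.6},{"x":-15,"y":0,"z":0,"roll":0,"claw":0.6},{"x":-17,"y":0,"z":0,"roll":0,"claw":0.6},{"x":-18,"y":0,"z":0,"roll":0,"claw":0.6},{"x":-18,"y":0,"z":0,"roll":0,"claw":0.6},{"x":-10,"y":0,"z":0,"roll":0,"claw":0.6}]' | sed -n '2p;4p'
python3 st.py
python3 -m pendant '[{"x":15,"y":0,"z":0,"roll":0,"claw":0.6},{"x":30,"y":0,"z":0,"roll":0,"claw":0.6},{"x":30,"y":0,"z":-45,"roll":0,"claw":0.6},{"x":40,"y":0,"z":-90,"roll":0,"claw":0.6},{"x":85,"y":0,"z":-135,"roll":0,"claw":0.6},{"x":130,"y":0,"z":-160,"roll":0,"claw":0.6},{"x":175,"y":0,"z":-180,"roll":0,"claw":0.6},{"x":220,"y":0,"z":-200,"roll":0,"claw":0.6}]' | sed -n '2p;4p'
python3 - <<'E'
from rig import capture
import cv2
d=capture('top')['img'][120:270,230:430]
cv2.imwrite('pics/c8.png',cv2.resize(d,None,fx=4,fy=4,interpolation=cv2.INTER_CUBIC))
E
```

```text
tool_pos: [561.7, -48.7, 17.6]
force: [0.3, 1.1, 0.5]
tool_pos: [567.6, -102.5, 17.7]
force: [-0.4, 1.3, -1.1]
tool_pos: [568.8, -112.3, 17.8]
force: [0.0, -0.5, -0.1]
t 15.8 pos [ 568.8 -112.3   17.8] gap axes [ 553.4 -173. ] yaw 1.678 gap 37.7 F [ 0.  -0.5 -0.1] q [-0.28  0.27  1.73 -0.    1.14 -0.39]
tool_pos: [545.4, 98.0, 213.8]
force: [0.6, -0.1, 0.1]
```

View pics/c8.png

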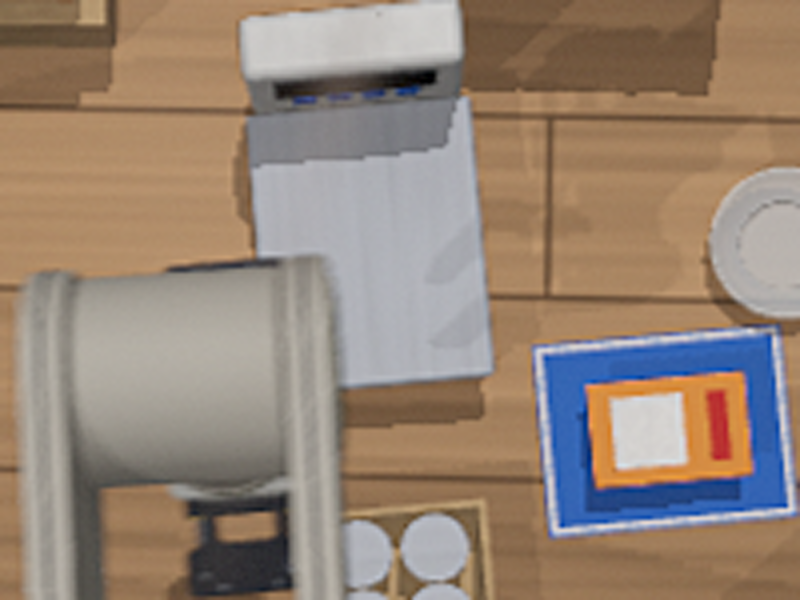

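The lid centre is at about (670,429) and the mat centre at about (666,432). That puts the pack a few mm off centre and square with the mat, with the gripper clear of everything. Handing in.

```bash
python3 -c "
from rig import ctrl;print(ctrl.get_state()['clock'],ctrl.job_done())"
```

```text
the job is handed in; nothing more can be done
16.65 None
```

The orange-lidded pack was pushed through the gap and lies square on the mat, a few mm from its centre; the job was handed in at 16.65 s.

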